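# Inspect the amber bottle under the lamp's full beam

## Robot

A 7-joint arm with a two-finger parallel gripper is mounted at the origin on the work surface. World frame = base frame: x ahead of the robot, y to its left, z up, the work surface at z = 0. Lengths are in m, angles in rad, forces in N, time in s.
With the tool pointing down it reaches from about 0.425 to 0.8 m from the base axis. Payload 8.3 kg.
Tool frame: the origin (TCP) lies midway between the tips of the shut fingers; the grasp point (between the pads) lies 19 mm behind it (ctrl.pinch_z is the distance from the TCP to the grasp point, in m); z points along the fingers, y is the line along which they close (so a half turn about z gives the same grasp; the last joint's range is limited). The gripper opens to 85 mm and grips with 20 to 120 N. Pads are 22 mm wide; open, the fingers measure 114 mm over their backs; the gripper's body (76 mm by 85 mm) begins 54 mm behind the grasp point. The pads swing forward as they close: fully open they stand 13 mm farther back than shut.
Start: joints at [1.077, 0.383, 0.016, 1.37, -0.006, 1.388, -0.046], TCP at [0.261, -0.568, 0.231] pointing down, gripper open.
Joint ranges: [-2.95, 2.95], [-0.25, 2.06], [-1.52, 1.56], [0.18, 2.33], [-1.44, 4.58], [0.02, 2.06], [-3.01, 3.01]. Speed limits (rad/s): [2.39, 2.39, 3.01, 3.01, 3.14, 3.14, 3.14].

## Interface

Orientations are given as a unit quaternion [w, x, y, z].
In Python, from station import ctrl, cams, order gives the robot as it stands. The module is installed in compiled form; this text tells all that it offers.
- The arm moves only by the tool drive_tool, never from a script. Its argument "moves" is a list of rows, each an object of numbers: "x", "y", "z": the shift along the tool's x, y, z in cm; "yaw": the turn about the tool's z in degrees; "jaw": the opening, from 0 (shut) to 1 (fully open). A call has 1 to 10 rows; each row shifts and turns the commanded pose from where the row before left it, along the tool's axes as they then stand; what a row does not reach is not made up. A row lasts 1/12 s, in which the tool goes at most 41.7 mm and 7.16 degrees, less where a joint would pass 70% of its speed; a pose out of reach is approached as far as the arm can. A call is refused whole if a number of a shift passes 4.17 or a number of a turn 7.16, either way. A call with a gripper value outside its range is refused whole. The fingers move at their own pace and stop on an object; "squeeze" is the grip in N (left out, the last holds). Time passes only in rows, so rows that do not move let the fingers close. It gives the time, the measured TCP pose, the force, the opening and the grip force at its end, in the units of the state.
- ctrl.sense(): the state, without advancing time (a new reading comes with each control period).
- cams.camera(name): name is "scene" or "side" or "wrist"; returns a dict with "img" (400x640x3 uint8, blue, green, red), "camera_matrix" (3x3 intrinsics, pixels), "R" (3x3) and "t" (3): a world point X has camera coordinates R X + t. Camera axes: x right, y down, z forward; pixel columns grow to the right and rows downward; lengths in m; the calibration is good to about 2 mm. A picture is of the moment at which its call begins. There is no depth.
- order.close_job(): hands the job in; it is judged then, once.
The state is a dict: "clock": time; "qpos": joint angles; "joint_velocities": joint speeds; "effort": joint torques, N m; "tcp_pos": TCP position; "eef_rot": TCP orientation; "force": force on the tool from outside, world axes, zero at the start; "wrist_torque": the same for the moment, N m; "width": finger opening in m; "gripper_force": force on a finger pad.
Only numpy, scipy, OpenCV 4.12 (cv2) and the standard library are available. Lean on these libraries where they do the work, as an engineer would, in place of code of your own. Each camera call takes 0.05 s, during which the arm holds its last target. There are 200 camera calls.

## Task

Swivel and tilt the inspection lamp until its beam points straight at the middle of the amber bottle's cylindrical body, and let go of the lamp. Then turn the lamp's spring-return dial clockwise, past the first two clicks to the third (full beam), and finish with the gripper still holding it there against its spring. Leave the bottle and everything else on the hearth where it stands.

Things in the scene. Friction and masses are not known exactly. Their poses are not given: they have to be found in the camera images.
- lamp_deck: Grey base of the lamp, a slab 150 (x) x 360 (y) x 35 (z) mm, fixed. Origin: centre of its underside; x points away from the robot, z up. Lamp's swivel axis at x 0, y +100 mm; dial's axis at x 0, y -110 mm. White marks on the deck round the dial: a dash at rest (towards +x), then one, two and three dots at the three clicks.
- lamp_swivel (a joint): Swivel angle of the lamp (rad) about a vertical axis; 0: the beam's heading is the deck's +x; positive turns the beam to the left (anticlockwise from above). Range -1.7 to 1.7. Friction 0.12 N m: it stays where it is left.
- lamp_head (a joint): Tilt angle of the lamp head (rad) about a level axis through the head's middle, 155 mm above the hearth, square across the beam; 0: beam level; positive dips the beam, negative raises it. Range -0.7 to 0.8. Friction 0.15 N m: it stays where it is left.
- lamp_beam (a point): Where the swivel and tilt axes cross, inside the aluminium head (lying cylinder 66 mm across, bezel 74 mm; front at x +70, back at x -60 mm). x axis: the beam, out through the glass; y: left along the tilt axis; z: up through the fin. A yoke, 108 mm wide over its pivot caps, holds the head; its arms reach 14 mm above the tilt axis.
- lamp_fin (a point): Where to hold the lamp: middle of the upright dark steel fin on the head, 62 mm above the tilt axis along the head's z. Fin 44 mm long (head x), 14 mm thick (head y), reaching from 33 to 82 mm from the tilt axis. Axes as lamp_beam. Pinched across its thickness, the fin can pivot between the pads as the head tilts.
- dial (a joint): Angle of the dial (rad), 0 at rest against its stop, growing clockwise as seen from above. Clicks (detents) at 0.4, 0.8 and 1.2; end stop at 1.42. A spring turns it back to 0 from everywhere when let go: about 0.06 N m at rest rising to 0.16 N m at the third click, and the clicks add or take up to 0.06 N m.
- dial_grip (a point): Where to hold the dial: on its vertical axis, 71 mm above the hearth. Aluminium disc 72 mm across, top at 47 mm above the hearth, with an upright black bar grip 62 mm long, 14 mm thick, top at 87 mm. The bar lies along this point's x (the deck's x at rest); a white line on top marks its pointer end (+x). The point turns with the dial.
- bottle_mid (a point): The middle of the amber bottle's cylindrical body, on its axis, 60 mm above its foot. The body is 70 mm in diameter and 120 mm high; with shoulder and neck the bottle is 196 mm high.
- bottle: The amber glass bottle, loose, standing beyond the lamp deck in one of three places (the jar and the can have the others); origin at the centre of its foot.
- jar: Clear jar with a twist lid, 80 mm in diameter, 110 mm high, loose, a bystander; origin at the centre of its foot.
- can: Silver aluminium can, 66 mm in diameter, 115 mm high, loose, a bystander; origin at the centre of its foot.
- opener: Flat steel bottle opener, about 130 mm long, 6 mm thick, lying loose on the robot's side, a bystander; origin under its middle.
- mug: White mug, 80 mm in diameter, 90 mm high, loose, to the left of the lamp, a bystander; origin at the centre of its foot.
Mind the look-alikes: they are no part of the job. Of the things like the bottle, leave any that is black; of the rest the smaller one is meant.

How it is judged:
On the way:
1. the lamp has been aimed at the middle of the bottle and let go, the dial still at rest (y of bottle_mid in the frame of lamp_beam between -0.02 and 0.02 m and z of bottle_mid in the frame of lamp_beam between -0.025 and 0.025 m and x of bottle_mid in the frame of lamp_beam above 0.1 m and contact force between the fingers and lamp_head below 0.3 N and value of joint dial below 0.2 rad), for 0.2 s.
At the end, for the whole second after the job is handed in: The beam's axis passes within 20 mm sideways and 25 mm up or down of the middle of the standing bottle's body, the fingers are off the lamp head, and the fingers hold the dial at the third click, 1.2 rad within 0.1 rad, throughout the last second (y of bottle_mid in the frame of lamp_beam between -0.02 and 0.02 m and z of bottle_mid in the frame of lamp_beam between -0.025 and 0.025 m and x of bottle_mid in the frame of lamp_beam above 0.1 m and value of joint dial between 1.1 and 1.3 rad and contact force between the fingers and dial above 0.5 N and contact force between the fingers and lamp_head below 0.3 N and angle between bottle's own z axis and vertical below 0.1 rad); the arm keeps its last pose, push and grip.
It fails at once if the amber bottle is pushed more than 15 mm from its place (distance of bottle from where it was at the start of the episode above 0.015 m).
It fails at once if the jar is pushed more than 15 mm from its place (distance of jar from where it was at the start of the episode above 0.015 m).
It fails at once if the can is pushed more than 15 mm from its place (distance of can from where it was at the start of the episode above 0.015 m).
It fails at once if the opener is pushed more than 15 mm from its place (distance of opener from where it was at the start of the episode above 0.015 m).
It fails at once if the mug is pushed more than 15 mm from its place (distance of mug from where it was at the start of the episode above 0.015 m).
It also fails if it takes over 51 s, if anything falls off the work surface, if the arm or the gripper's body presses on something with over 40 N, if the wrist force passes 120 N, or if a joint passes its speed limit or range.

## Working session

There is one attempt and no reset: what is moved stays moved. The work goes in short steps, Python scripts to look and compute and a tool call to move; the robot and the scene stay as the last step left them, time stands still between calls to the robot, and variables do not carry over. Pictures are saved under pics/ and viewed, at most 10 in all, crops included, and the job is handed in when it is done.

Besides the shell and the picture viewer there is one more tool, called as name([rows], argument=value, ...), one row to a line, values as JSON. drive_tool: Moves the arm, as the interface text tells. Its arguments: {"type":"object","properties":{"moves":{"type":"array","items":{"type":"object","properties":{"x":{"type":"number"},"y":{"type":"number"},"z":{"type":"number"},"yaw":{"type":"number"},"jaw":{"type":"number"}}}},"squeeze":{"type":"number"}},"required":["moves"]}

```bash
mkdir -p pics; python3 - <<'E'
from station import ctrl,cams
import cv2,pickle,numpy as np
np.set_printoptions(precision=4,suppress=True)
d={}
for n in("scene","side","wrist"):
    c=cams.camera(n);d[n]=c;cv2.imwrite(f"pics/{n}0.png",c["img"]);print(n,c["camera_matrix"].tolist(),(-c["R"].T@c["t"]),c["R"][2])
pickle.dump(d,open("c0.pkl","wb"))
print(ctrl.sense(),ctrl.pinch_z)
E
```

```text
scene [[364.6432632799661, 0.0, 318.9762994786799], [0.0, 364.6432632799661, 202.88961667247256], [0.0, 0.0, 1.0]] [ 0.967  -0.5029  0.8271] [-0.4205  0.5802 -0.6976]
side [[401.4972356013156, 0.0, 314.60725101910487], [0.0, 401.4972356013156, 200.77591102497126], [0.0, 0.0, 1.0]] [ 0.3635 -0.5812  0.7843] [ 0.1803  0.713  -0.6776]
wrist [[283.25496711983595, 0.0, 317.50853924175607], [0.0, 283.25496711983595, 198.33882142188043], [0.0, 0.0, 1.0]] [ 0.3321 -0.5348  0.3735] [-0.2777 -0.1264 -0.9523]
{'clock': 0.15, 'qpos': array([ 1.0771,  0.3841,  0.0164,  1.3709, -0.0063,  1.3882, -0.0465]), 'joint_velocities': array([ 0.0006, -0.0012, -0.0011, -0.0035, -0.001 ,  0.0013, -0.001 ]), 'effort': array([  0.0036, -62.8157,   0.8462, -37.2164,   0.0166,   0.011 ,
        -0.    ]), 'tcp_pos': array([ 0.2609, -0.5675,  0.2305]), 'eef_rot': array([-0.0007,  0.9769,  0.2138, -0.0002]), 'force': array([-0.2852, -0.6432,  0.2088]), 'wrist_torque': array([-0.0176, -0.0703,  0.0077]), 'gripper_force': 0.0, 'width': 0.08524447573159287} 0.0187
```

View pics/scene0.png

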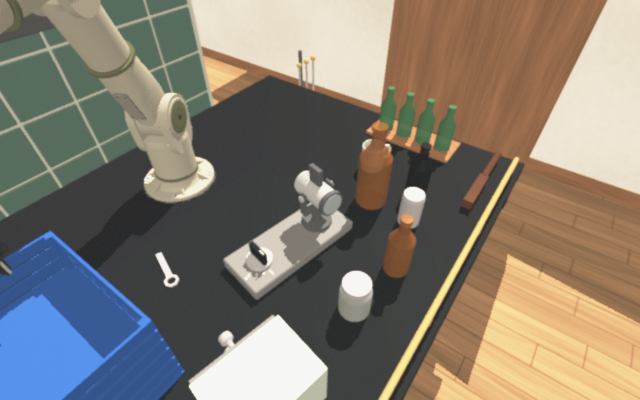

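View pics/side0.png

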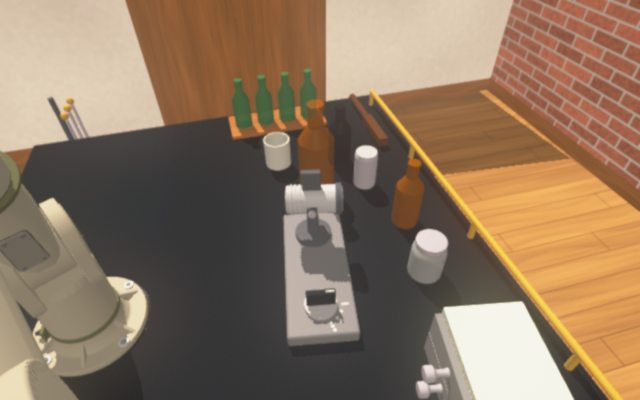

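Bottle-like things in the scene image: a large amber one at (373,175), a black one at (423,165), and a small amber one at (399,248). The small amber one fits, since black is excluded and it is the smaller of the rest. I'll confirm it in an enlarged crop and find its outline, the deck and the fin.

```bash
cat > h.py <<'E'
import numpy as np,cv2,pickle
np.set_printoptions(precision=4,suppress=True)
def ray(c,p):
    K=c["camera_matrix"];v=c["R"].T@np.linalg.inv(K)@np.array([p[0],p[1],1.]);return -c["R"].T@c["t"],v/np.linalg.norm(v)
def plane(c,p,z):
    o,v=ray(c,p);return o+v*(z-o[2])/v[2]
def tri(c1,p1,c2,p2):
    o1,v1=ray(c1,p1);o2,v2=ray(c2,p2)
    s=np.linalg.lstsq(np.c_[v1,-v2],o2-o1,rcond=None)[0]
    a,b=o1+v1*s[0],o2+v2*s[1];return (a+b)/2,np.linalg.norm(a-b)
def proj(c,X):
    q=c["camera_matrix"]@(c["R"]@np.asarray(X,float)+c["t"]);return q[:2]/q[2]
E
python3 - <<'E'
from h import *
d=pickle.load(open("c0.pkl","rb"))
S,D=d["scene"],d["side"]
for n,c in(("scene",S),("side",D)):
    hsv=cv2.cvtColor(c["img"],cv2.COLOR_BGR2HSV)
    m=((hsv[...,0]<16)&(hsv[...,1]>170)&(hsv[...,2]>60)).astype(np.uint8)
    k,l,st,ce=cv2.connectedComponentsWithStats(m)
    for i in range(1,k):
        if st[i,4]>300: print(n,st[i],ce[i])
a=cv2.resize(S["img"][150:310,220:430],None,fx=3.6,fy=3.6,interpolation=cv2.INTER_CUBIC)
b=cv2.resize(D["img"][145:355,270:460],None,fx=2.8,fy=2.8,interpolation=cv2.INTER_CUBIC)
cv2.imwrite("pics/a.png",a);cv2.imwrite("pics/b.png",b)
E
```

```text
side [298 113  23  37 355] [308.2704 133.2873]
side [397 158  26  51 700] [411.0814 183.78  ]
```

View pics/a.png

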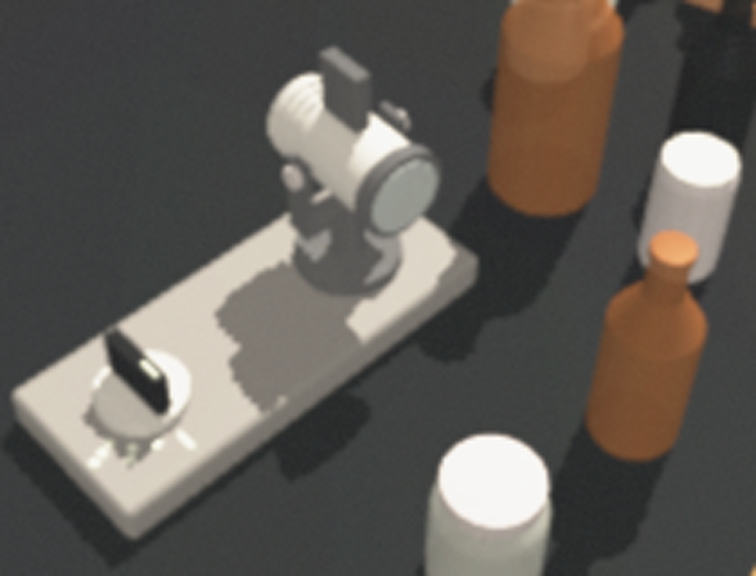

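View pics/b.png

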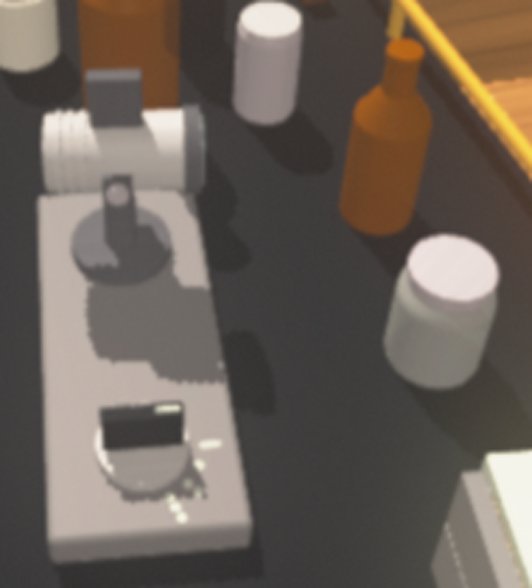

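```bash
python3 - <<'E'
from h import *
d=pickle.load(open("c0.pkl","rb"))
S,D=d["scene"],d["side"]
s=lambda u,v:(220+(u+.5)/3.6-.5,150+(v+.5)/3.6-.5)
q=lambda u,v:(270+(u+.5)/2.8-.5,145+(v+.5)/2.8-.5)
print("deck scene",[plane(S,s(*p),.035)[:2] for p in((13,393),(133,515),(479,258),(290,212))])
print("deck side",[plane(D,q(*p),.035)[:2] for p in((50,545),(250,522),(38,197))])
print("cap",tri(S,s(675,243),D,q(406,46)))
print("cap plane",plane(S,s(675,243),.196),plane(D,q(406,46),.196))
print("fin top", tri(S,s(346,66),D,q(114,70)))
print("lens",plane(S,s(405,195),.15))
print("dialbar top",plane(S,s(139,370),.087),plane(D,q(142,405),.087))
# hue-based amber mask for the small bottle; body edge columns
for n,c,(x0,y0,x1,y1) in(("S",S,(375,210,430,285)),("D",D,(385,150,435,240))):
    h=cv2.cvtColor(c["img"],cv2.COLOR_BGR2HSV);m=np.zeros(h.shape[:2],np.uint8)
    m[y0:y1,x0:x1]=((h[...,0]<20)&(h[...,1]>120)&(h[...,2]>50))[y0:y1,x0:x1]*255
    k,l,st,ce=cv2.connectedComponentsWithStats(m);i=1+np.argmax(st[1:,4]);print(n,st[i],ce[i])
    cn,_=cv2.findContours((l==i).astype(np.uint8),0,2);P=cn[0][:,0]
    b=P[P[:,1].argmax()];print("lowest",b, "foot front",plane(c,b+.5,0))
    # fit: bottle position from silhouette extents at body: use sideways rays at mid height
    o=-c["R"].T@c["t"]
    for z in(.03,.06,.09):
        X=np.array([plane(c,p.astype(float),z)[:2] for p in P]); 
    # tangents: bearing (azimuth) of all contour points: extremes = body sides
    az=np.array([np.arctan2(*(ray(c,p.astype(float))[1][[1,0]])) for p in P]);print("az mid",(az.min()+az.max())/2,"half",(az.max()-az.min())/2,"range",.035/np.sin((az.max()-az.min())/2),o)
E
```

```text
deck scene [array([ 0.4079, -0.17  ]), array([ 0.552 , -0.1942]), array([0.6162, 0.1513]), array([0.4575, 0.102 ])]
deck side [array([ 0.4034, -0.1734]), array([ 0.5472, -0.1953]), array([0.4682, 0.1767])]
cap (array([0.7861, 0.1037, 0.1983]), np.float64(0.00034443025044426955))
cap plane [0.7854 0.1062 0.196 ] [0.7877 0.1061 0.196 ]
fin top (array([0.5266, 0.0916, 0.2362]), np.float64(0.0051071082772257675))
lens [0.5892 0.0779 0.15  ]
dialbar top [ 0.5019 -0.1252  0.087 ] [ 0.4898 -0.1116  0.087 ]
S [ 383  215   33   63 1357] [399.552  248.6772]
lowest [394 277] foot front [0.8015 0.0716 0.    ]
az mid 1.8603119077398949 half 0.05392421357770982 range 0.64937373622973 [ 0.967  -0.5029  0.8271]
D [ 392  150   43   79 1716] [409.0315 193.2552]
lowest [402 228] foot front [0.7687 0.073  0.    ]
az mid 1.0079306794906007 half 0.05395979327903072 range 0.6489459711136844 [ 0.3635 -0.5812  0.7843]
```

The crops confirm it: the small amber bottle is at scene (399,248), cap at (407,218). The larger amber one behind it and the black one are look-alikes.

The measurements agree with the given sizes:

| Point | Value |
|---|---|
| Bottle | (0.786, 0.105), cap measured at z 0.198 against 0.196 |
| Deck centre | (0.510, -0.009), yaw -0.183 |
| Swivel axis | (0.528, 0.089) |
| Dial axis | (0.490, -0.117) |
| Goal swivel | +0.245 |
| Goal tilt | +0.352 |

Next I raise the tool and turn it to the fin's yaw.

drive_tool([
  {"z": -1.5,"yaw": 7},
  {"z": -1.5,"yaw": 7},
  {"z": -1.5,"yaw": 7},
  {"z": -1.5,"yaw": 7},
  {"z": -1.5,"yaw": 7},
  {},
])

```text
schema error: expected keys x, y, z, yaw, jaw
```

```bash
cat >> h.py <<'E'
from scipy.spatial.transform import Rotation as Ro
def go(s,target,heading=None):
    R=Ro.from_quat(np.roll(s["eef_rot"],-1)).as_matrix()
    hd=np.arctan2(R[1,0],R[0,0])
    print("tcp",s["tcp_pos"],"head",round(hd,4),"tz",R[:,2],"w",round(s["width"],4),"F",s["force"],"g",s["gripper_force"],"t",s["clock"])
    print("tool shift cm",R.T@(np.array(target)-s["tcp_pos"])*100, "yaw deg", None if heading is None else np.degrees(hd-heading))
E
python3 - <<'E'
from h import *
from station import ctrl
s=ctrl.sense()
go(s,[.48,-.38,.30],-.183);go(s,[.528,.089,.30],-.183)
E
```

```text
tcp [ 0.2609 -0.5675  0.2305] head 0.4309 tz [-0.0006  0.0014 -1.    ] w 0.0852 F [-0.2852 -0.6432  0.2088] g 0.0 t 0.15
tool shift cm [27.7399 -7.8972 -6.9378] yaw deg 35.172755347683385
tcp [ 0.2609 -0.5675  0.2305] head 0.4309 tz [-0.0006  0.0014 -1.    ] w 0.0852 F [-0.2852 -0.6432  0.2088] g 0.0 t 0.15
tool shift cm [ 51.69   -48.5056  -6.8755] yaw deg 35.172755347683385
```

drive_tool([
  {"x": 0,"y": 0,"z": -1.4,"yaw": 7,"jaw": 1},
  {"x": 0,"y": 0,"z": -1.4,"yaw": 7,"jaw": 1},
  {"x": 0,"y": 0,"z": -1.4,"yaw": 7,"jaw": 1},
  {"x": 0,"y": 0,"z": -1.4,"yaw": 7,"jaw": 1},
  {"x": 0,"y": 0,"z": -1.4,"yaw": 7,"jaw": 1},
  {"x": 0,"y": 0,"z": 0,"yaw": 0,"jaw": 1},
  {"x": 0,"y": 0,"z": 0,"yaw": 0,"jaw": 1},
])

```text
clock: 0.73
tcp_pos: [0.2612, -0.5681, 0.3014]
eef_rot: [0.0, 0.996, -0.088, 0.0]
force: [0.5, -0.6, -0.4]
width: 0.0856
gripper_force: 0.0
```

```bash
python3 - <<'E'
from h import *
from station import ctrl
s=ctrl.sense()
go(s,[.48,-.38,.30],-.183);go(s,[.528,.089,.30],-.183)
E
```

```text
tcp [ 0.2612 -0.5681  0.3014] head -0.1761 tz [ 0.0004 -0.001  -1.    ] w 0.0856 F [ 0.4995 -0.591  -0.3974] g 0.0 t 0.7333
tool shift cm [ 18.2492 -22.3526   0.1337] yaw deg 0.39372075528562367
tcp [ 0.2612 -0.5681  0.3014] head -0.1761 tz [ 0.0004 -0.001  -1.    ] w 0.0856 F [ 0.4995 -0.591  -0.3974] g 0.0 t 0.7333
tool shift cm [ 14.7571 -69.3681   0.0908] yaw deg 0.39372075528562367
```

drive_tool([
  {"x": 1.8,"y": -2.2,"z": 0,"yaw": 0.4,"jaw": 1},
  {"x": 1.8,"y": -2.2,"z": 0,"yaw": 0,"jaw": 1},
  {"x": 1.8,"y": -2.2,"z": 0,"yaw": 0,"jaw": 1},
  {"x": 1.8,"y": -2.2,"z": 0,"yaw": 0,"jaw": 1},
  {"x": 1.8,"y": -2.2,"z": 0,"yaw": 0,"jaw": 1},
  {"x": 1.8,"y": -2.2,"z": 0,"yaw": 0,"jaw": 1},
  {"x": 1.8,"y": -2.2,"z": 0,"yaw": 0,"jaw": 1},
  {"x": 1.8,"y": -2.2,"z": 0,"yaw": 0,"jaw": 1},
  {"x": 1.8,"y": -2.2,"z": 0,"yaw": 0,"jaw": 1},
  {"x": 1.8,"y": -2.2,"z": 0,"yaw": 0,"jaw": 1},
])

```text
clock: 1.57
tcp_pos: [0.4792, -0.3837, 0.2996]
eef_rot: [-0.001, 0.996, -0.091, -0.001]
force: [0.5, -0.8, -0.5]
width: 0.0856
gripper_force: 0.0
```

drive_tool([
  {"x": -0.2,"y": -2.4,"z": 0,"yaw": 0,"jaw": 1},
  {"x": -0.2,"y": -2.4,"z": 0,"yaw": 0,"jaw": 1},
  {"x": -0.2,"y": -2.4,"z": 0,"yaw": 0,"jaw": 1},
  {"x": -0.2,"y": -2.4,"z": 0,"yaw": 0,"jaw": 1},
  {"x": -0.2,"y": -2.4,"z": 0,"yaw": 0,"jaw": 1},
  {"x": -0.2,"y": -2.4,"z": 0,"yaw": 0,"jaw": 1},
  {"x": -0.2,"y": -2.4,"z": 0,"yaw": 0,"jaw": 1},
  {"x": -0.2,"y": -2.4,"z": 0,"yaw": 0,"jaw": 1},
  {"x": -0.2,"y": -2.4,"z": 0,"yaw": 0,"jaw": 1},
  {"x": -0.2,"y": -2.4,"z": 0,"yaw": 0,"jaw": 1},
])

```text
clock: 2.4
tcp_pos: [0.503, -0.1442, 0.2998]
eef_rot: [-0.0, 0.996, -0.091, -0.001]
force: [0.5, 0.1, 0.3]
width: 0.0853
gripper_force: 0.0
```

drive_tool([
  {"x": -0.2,"y": -2.4,"z": 0,"yaw": 0,"jaw": 1},
  {"x": -0.2,"y": -2.4,"z": 0,"yaw": 0,"jaw": 1},
  {"x": -0.2,"y": -2.4,"z": 0,"yaw": 0,"jaw": 1},
  {"x": -0.2,"y": -2.4,"z": 0,"yaw": 0,"jaw": 1},
  {"x": -0.2,"y": -2.4,"z": 0,"yaw": 0,"jaw": 1},
  {"x": -0.2,"y": -2.4,"z": 0,"yaw": 0,"jaw": 1},
  {"x": -0.2,"y": -2.4,"z": 0,"yaw": 0,"jaw": 1},
  {"x": -0.2,"y": -2.4,"z": 0,"yaw": 0,"jaw": 1},
  {"x": 0,"y": 0,"z": 0,"yaw": 0,"jaw": 1},
  {"x": 0,"y": 0,"z": 0,"yaw": 0,"jaw": 1},
])

```text
clock: 3.23
tcp_pos: [0.523, 0.0477, 0.2999]
eef_rot: [-0.0, 0.996, -0.09, -0.001]
force: [0.2, -0.8, -0.6]
width: 0.0852
gripper_force: 0.0
```

```bash
python3 - <<'E'
from h import *
from station import ctrl,cams
s=ctrl.sense()
go(s,[.528,.089,.20],-.183)
c=cams.camera("wrist");pickle.dump(c,open("w1.pkl","wb"));cv2.imwrite("pics/w1.png",c["img"])
print(proj(c,[.528,.089,.237]),proj(c,[.49,-.117,.087]))
E
```

```text
tcp [0.523  0.0477 0.2999] head -0.1797 tz [-0.0021  0.0002 -1.    ] w 0.0852 F [ 0.1842 -0.8327 -0.638 ] g 0.0 t 3.2333
tool shift cm [-0.223  -4.1503  9.9908] yaw deg 0.18927502272893226
[264.502  216.0647] [448.438  173.8072]
```

View pics/w1.png

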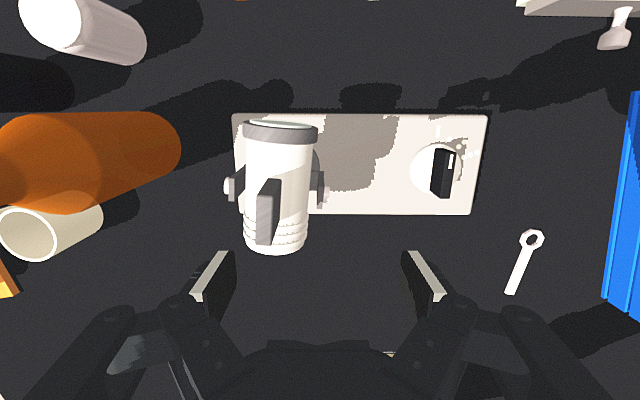

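```bash
python3 - <<'E'
from h import *
c=pickle.load(open("w1.pkl","rb"))
cv2.imwrite("pics/w1z.png",cv2.resize(c["img"][100:260,210:350],None,fx=3.7,fy=3.7,interpolation=cv2.INTER_CUBIC))
E
```

```text
(no output)
```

View pics/w1z.png

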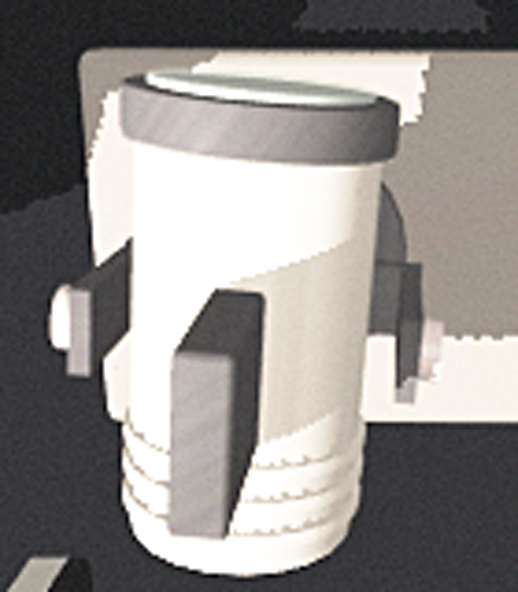

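The zoom shows the fin's top face with corners at crop (172,352), (237,352), (228,537) and (168,535). The glass shows too, so the head starts with its beam slightly raised. I'll measure swivel and tilt from the fin.

```bash
python3 - <<'E'
from h import *
c=pickle.load(open("w1.pkl","rb"))
f=lambda u,v:(210+(u+.5)/3.7-.5,100+(v+.5)/3.7-.5)
for z in(.230,.236):
    P=[plane(c,f(*p),z)[:2] for p in((172,352),(237,352),(228,537),(168,535))]
    P=np.array(P);m=P.mean(0);a=(P[0]+P[1]-P[2]-P[3])/2
    print(z,"mid",m,"len",np.linalg.norm(a),"heading",np.arctan2(a[1],a[0]),np.linalg.norm(P[0]-P[1]),"rel",m-[.528,.089])
from h import *
# deck far/near edges corners in wrist: 
for p in((235,113),(489,115),(471,215)): print(plane(c,p,.035))
E
```

```text
0.23 mid [0.522  0.0921] len 0.04354164382507735 heading -0.26914354422035763 0.013812170776095872 rel [-0.006   0.0031]
0.236 mid [0.5242 0.0905] len 0.04231413116028299 heading -0.2691435442203588 0.013422782294942742 rel [-0.0038  0.0015]
[0.6127 0.1473 0.035 ]
[ 0.5478 -0.1974  0.035 ]
[ 0.4022 -0.1708  0.035 ]
```

drive_tool([
  {"x": 0,"y": 0,"z": 0,"yaw": 5,"jaw": 1},
  {"x": 0,"y": 0,"z": 0,"yaw": 0,"jaw": 1},
  {"x": 0,"y": 0,"z": 0,"yaw": 0,"jaw": 1},
])

```text
clock: 3.53
tcp_pos: [0.5235, 0.0447, 0.3008]
eef_rot: [0.0, 0.991, -0.136, -0.0]
force: [-0.5, 0.9, -0.2]
width: 0.0854
gripper_force: 0.0
```

```bash
python3 - <<'E'
from h import *
from station import ctrl
go(ctrl.sense(),[.524,.090,.20],-.269)
E
```

```text
tcp [0.5235 0.0447 0.3008] head -0.273 tz [-0.0007 -0.0004 -1.    ] w 0.0854 F [-0.4573  0.899  -0.2298] g 0.0 t 3.5333
tool shift cm [-1.166  -4.3777 10.0817] yaw deg -0.2304813110745306
```

drive_tool([
  {"x": -0.3,"y": -1.1,"z": 0,"yaw": 0,"jaw": 1},
  {"x": -0.3,"y": -1.1,"z": 0,"yaw": 0,"jaw": 1},
  {"x": -0.3,"y": -1.1,"z": 0,"yaw": 0,"jaw": 1},
  {"x": -0.3,"y": -1.1,"z": 0,"yaw": 0,"jaw": 1},
  {"x": 0,"y": 0,"z": 2,"yaw": 0,"jaw": 1},
  {"x": 0,"y": 0,"z": 2,"yaw": 0,"jaw": 1},
  {"x": 0,"y": 0,"z": 1,"yaw": 0,"jaw": 1},
  {"x": 0,"y": 0,"z": 0,"yaw": 0,"jaw": 1},
  {"x": 0,"y": 0,"z": 0,"yaw": 0,"jaw": 1},
])

```text
clock: 4.28
tcp_pos: [0.5238, 0.0923, 0.2514]
eef_rot: [0.0, 0.991, -0.136, -0.0]
force: [-0.7, -0.9, 0.3]
width: 0.0856
gripper_force: 0.0
```

drive_tool([
  {"x": 0,"y": 0,"z": 1.7,"yaw": 0,"jaw": 1},
  {"x": 0,"y": 0,"z": 1.7,"yaw": 0,"jaw": 1},
  {"x": 0,"y": 0,"z": 1.7,"yaw": 0,"jaw": 1},
  {"x": 0,"y": 0,"z": 0,"yaw": 0,"jaw": 1},
  {"x": 0,"y": 0,"z": 0,"yaw": 0,"jaw": 1},
])

```text
clock: 4.7
tcp_pos: [0.5241, 0.0918, 0.2011]
eef_rot: [-0.0, 0.991, -0.137, -0.0]
force: [-0.4, 0.4, -0.3]
width: 0.085
gripper_force: 0.0
```

```bash
python3 - <<'E'
from h import *
from station import ctrl
go(ctrl.sense(),[.524,.090,.20],-.269)
E
```

```text
tcp [0.5241 0.0918 0.2011] head -0.2743 tz [-0.      0.0001 -1.    ] w 0.085 F [-0.3722  0.3561 -0.3177] g 0.0 t 4.7
tool shift cm [0.037  0.1799 0.1106] yaw deg -0.3030773736501117
```

Close on the fin gently.

drive_tool([
  {"x": 0,"y": 0.1,"z": 0,"yaw": 0,"jaw": 0.6},
  {"x": 0,"y": 0,"z": 0,"yaw": 0,"jaw": 0.4},
  {"x": 0,"y": 0,"z": 0,"yaw": 0,"jaw": 0.3},
  {"x": 0,"y": 0,"z": 0,"yaw": 0,"jaw": 0.2},
  {"x": 0,"y": 0,"z": 0,"yaw": 0,"jaw": 0.1},
  {"x": 0,"y": 0,"z": 0,"yaw": 0,"jaw": 0},
  {"x": 0,"y": 0,"z": 0,"yaw": 0,"jaw": 0},
  {"x": 0,"y": 0,"z": 0,"yaw": 0,"jaw": 0},
  {"x": 0,"y": 0,"z": 0,"yaw": 0,"jaw": 0},
  {"x": 0,"y": 0,"z": 0,"yaw": 0,"jaw": 0},
], squeeze=30)

```text
clock: 5.53
tcp_pos: [0.5239, 0.0912, 0.2007]
eef_rot: [-0.0, 0.991, -0.137, 0.0]
force: [0.5, 2.2, 3.3]
width: 0.014
gripper_force: 32.0
```

```bash
python3 - <<'E'
from h import *
from station import ctrl
s=ctrl.sense();go(s,[.524,.090,.20],-.269);print(s["wrist_torque"])
E
```

```text
tcp [0.5239 0.0912 0.2007] head -0.2739 tz [ 0.0007  0.0005 -1.    ] w 0.014 F [0.4919 2.22   3.3169] g 32.00799107551575 t 5.5333
tool shift cm [0.0395 0.1095 0.0697] yaw deg -0.2820090348948548
[ 0.2998  0.0263 -0.0193]
```

drive_tool([
  {"x": 0,"y": 0.0,"z": 0,"yaw": -3.2,"jaw": 0},
  {"x": 0,"y": 0.05,"z": 0,"yaw": -3.2,"jaw": 0},
  {"x": 0,"y": 0.05,"z": 0,"yaw": -3.2,"jaw": 0},
  {"x": 0,"y": 0.05,"z": 0,"yaw": -3.2,"jaw": 0},
  {"x": 0,"y": 0,"z": 0,"yaw": -3.2,"jaw": 0},
  {"x": 0,"y": 0,"z": 0,"yaw": -3.2,"jaw": 0},
  {"x": 0,"y": 0,"z": 0,"yaw": 0,"jaw": 0},
  {"x": 0,"y": 0,"z": 0,"yaw": 0,"jaw": 0},
  {"x": 0,"y": 0,"z": 0,"yaw": 0,"jaw": 0},
])

```text
clock: 6.28
tcp_pos: [0.5238, 0.0904, 0.2007]
eef_rot: [-0.001, 1.0, 0.03, 0.001]
force: [1.7, 5.3, 2.9]
width: 0.0131
gripper_force: 32.0
```

```bash
python3 - <<'E'
from h import *
from station import ctrl
s=ctrl.sense();go(s,[.5502,.0904,.1968],.062);print(s["wrist_torque"])
E
```

```text
tcp [0.5238 0.0904 0.2007] head 0.0599 tz [ 0.0013  0.0013 -1.    ] w 0.0131 F [1.7309 5.3482 2.9487] g 31.958874464035034 t 6.2833
tool shift cm [2.6309 0.1596 0.3958] yaw deg -0.12015419649256899
[ 0.9935 -0.3386  0.0911]
```

drive_tool([
  {"x": 0.27,"y": 0,"z": 0,"yaw": 0,"jaw": 0},
  {"x": 0.27,"y": 0,"z": 0,"yaw": 0,"jaw": 0},
  {"x": 0.27,"y": 0,"z": 0.02,"yaw": 0,"jaw": 0},
  {"x": 0.27,"y": 0,"z": 0.03,"yaw": 0,"jaw": 0},
  {"x": 0.27,"y": 0,"z": 0.04,"yaw": 0,"jaw": 0},
  {"x": 0.27,"y": 0,"z": 0.05,"yaw": 0,"jaw": 0},
  {"x": 0.27,"y": 0,"z": 0.07,"yaw": 0,"jaw": 0},
  {"x": 0.27,"y": 0,"z": 0.08,"yaw": 0,"jaw": 0},
  {"x": 0.27,"y": 0,"z": 0.1,"yaw": 0,"jaw": 0},
  {"x": 0.2,"y": 0,"z": 0.03,"yaw": 0,"jaw": 0},
])

```text
clock: 7.12
tcp_pos: [0.5483, 0.0919, 0.1958]
eef_rot: [-0.0, 1.0, 0.03, -0.002]
force: [-5.9, 4.2, 4.1]
width: 0.0134
gripper_force: 32.6
```

drive_tool([
  {"x": 0,"y": 0,"z": 0,"yaw": 0,"jaw": 0},
  {"x": 0,"y": 0,"z": 0,"yaw": 0,"jaw": 0},
  {"x": 0,"y": 0,"z": 0,"yaw": 0,"jaw": 0},
])

```text
clock: 7.37
tcp_pos: [0.5485, 0.0919, 0.1957]
eef_rot: [-0.0, 1.0, 0.03, -0.001]
force: [-3.7, 4.4, 3.3]
width: 0.0139
gripper_force: 32.5
```

```bash
python3 - <<'E'
from h import *
from station import ctrl,cams
s=ctrl.sense();go(s,[.5502,.0904,.1968],.062);print(s["wrist_torque"])
E
```

```text
tcp [0.5485 0.0919 0.1957] head 0.0601 tz [-0.0026  0.0007 -1.    ] w 0.0139 F [-3.6985  4.3539  3.251 ] g 32.5012868642807 t 7.3667
tool shift cm [ 0.1575  0.1628 -0.1068] yaw deg -0.10816972501027895
[ 0.8773  0.9752 -0.0175]
```

drive_tool([
  {"x": 0.15,"y": 0,"z": 0,"yaw": 0,"jaw": 0},
  {"x": 0,"y": 0,"z": 0,"yaw": 0,"jaw": 0},
  {"x": 0,"y": 0,"z": 0,"yaw": 0,"jaw": 0.5},
  {"x": 0,"y": 0,"z": 0,"yaw": 0,"jaw": 1},
  {"x": 0,"y": 0,"z": 0,"yaw": 0,"jaw": 1},
  {"x": 0,"y": 0,"z": 0,"yaw": 0,"jaw": 1},
  {"x": 0,"y": 0,"z": 0,"yaw": 0,"jaw": 1},
  {"x": 0,"y": 0,"z": 0,"yaw": 0,"jaw": 1},
  {"x": 0,"y": 0,"z": 0,"yaw": 0,"jaw": 1},
])

```text
clock: 8.12
tcp_pos: [0.5513, 0.0909, 0.1961]
eef_rot: [0.0, 1.0, 0.03, 0.0]
force: [0.2, -0.0, -0.6]
width: 0.0854
gripper_force: 0.0
```

drive_tool([
  {"x": 0,"y": 0,"z": -1,"yaw": 0,"jaw": 1},
  {"x": 0,"y": 0,"z": -2,"yaw": 0,"jaw": 1},
  {"x": 0,"y": 0,"z": -2,"yaw": 0,"jaw": 1},
  {"x": 0,"y": 0,"z": -2,"yaw": 0,"jaw": 1},
  {"x": 0,"y": 0,"z": -2,"yaw": 0,"jaw": 1},
  {"x": -1,"y": 2,"z": -1,"yaw": 0,"jaw": 1},
  {"x": -1,"y": 2,"z": 0,"yaw": 0,"jaw": 1},
  {"x": -1,"y": 2,"z": 0,"yaw": 0,"jaw": 1},
  {"x": 0,"y": 0,"z": 0,"yaw": 0,"jaw": 1},
  {"x": 0,"y": 0,"z": 0,"yaw": 0,"jaw": 1},
])

```text
clock: 8.95
tcp_pos: [0.5248, 0.0279, 0.2972]
eef_rot: [0.0, 1.0, 0.029, 0.001]
force: [-1.0, 0.7, 0.2]
width: 0.0855
gripper_force: 0.0
```

```bash
python3 - <<'E'
from h import *
from station import ctrl,cams
s=ctrl.sense();go(s,[.490,-.117,.2],-.183)
d={n:cams.camera(n) for n in("wrist","scene","side")};pickle.dump(d,open("c2.pkl","wb"))
L=[]
for n in("wrist","scene","side"):
    u,v=proj(d[n],[.54,.09,.20]).astype(int);print(n,u,v)
    w=45 if n!="wrist" else 80
    u=max(u,w);v=max(v,w)
    I=d[n]["img"][v-w:v+w,u-w:u+w];print(u-w,v-w)
    L.append(cv2.resize(I,(400,400) if n=="wrist" else (400,400),interpolation=cv2.INTER_CUBIC))
cv2.imwrite("pics/w2.png",L[0]);cv2.imwrite("pics/s2.png",np.hstack(L[1:]))
E
```

```text
tcp [0.5248 0.0279 0.2972] head 0.058 tz [ 0.0012 -0.0004 -1.    ] w 0.0855 F [-0.9699  0.6961  0.2315] g 0.0 t 8.95
tool shift cm [-4.3286 14.2583  9.7204] yaw deg 13.806932644731848
wrist 247 179
167 99
scene 319 179
274 134
side 317 182
272 137
```

View pics/w2.png

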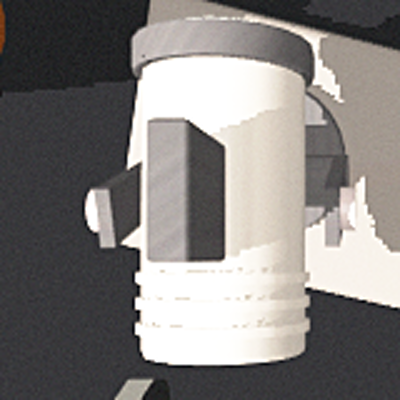

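View pics/s2.png

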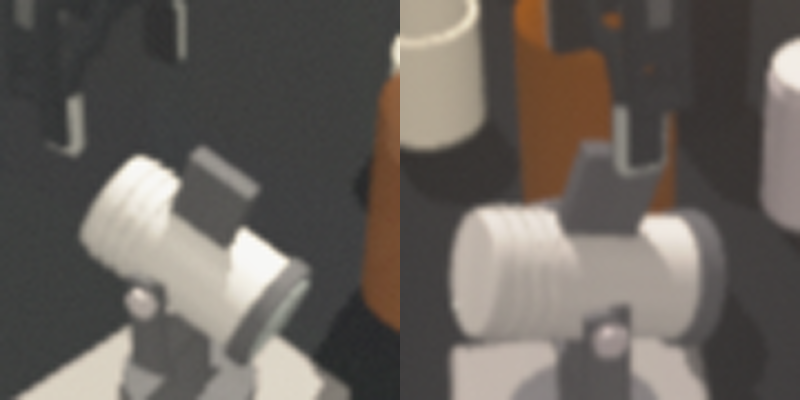

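The views show the lamp turned left and dipped. In the wrist crop the fin's top face runs from (167,120) to (167,261), and in the scene crop from (255,190) to (197,152). I'll triangulate it and, as a check, the pivot-cap line.

```bash
python3 - <<'E'
from h import *
d=pickle.load(open("c2.pkl","rb"));W,S,D=d["wrist"],d["scene"],d["side"]
w=lambda u,v:(167+(u+.5)/2.5-.5,99+(v+.5)/2.5-.5)
s=lambda u,v:(274+(u+.5)/4.444-.5,134+(v+.5)/4.444-.5)
e=lambda u,v:(272+(u-400+.5)/4.444-.5,137+(v+.5)/4.444-.5)
f,r1=tri(W,w(167,120),S,s(255,190));b,r2=tri(W,w(167,261),S,s(197,152))
v=f-b;print("front",f,r1,"back",b,r2,"len",np.linalg.norm(v),"heading",np.arctan2(v[1],v[0]),"tilt",np.arctan2(-v[2],np.hypot(*v[:2])))
# tilt from expected model: print expected corner pixels for tilt .25,.35,.45
p=np.array([.528,.089,.155])
for h in(.0,.062,.12):
  for t in(.25,.35,.45):
    hx=np.array([np.cos(h)*np.cos(t),np.sin(h)*np.cos(t),-np.sin(t)]);hz=np.array([np.cos(h)*np.sin(t),np.sin(h)*np.sin(t),np.cos(t)])
    F=p+.022*hx+.082*hz;B=p-.022*hx+.082*hz
    cw=lambda X:(proj(W,X)-[167,99])*2.5;cs=lambda X:(proj(S,X)-[274,134])*4.444
    print(h,t,"W",cw(F).round(),cw(B).round(),"S",cs(F).round(),cs(B).round())
E
```

```text
front [0.5716 0.0944 0.225 ] 0.0006497178650916153 back [0.5306 0.0931 0.2347] 0.0017707324642046492 len 0.04218388044901813 heading 0.03040318094545006 tilt 0.23027815814651043
0.0 0.25 W [180. 128.] [174. 275.] S [245. 187.] [185. 144.]
0.0 0.35 W [184. 102.] [174. 248.] S [255. 197.] [196. 150.]
0.0 0.45 W [188.  78.] [174. 220.] S [264. 209.] [208. 157.]
0.062 0.25 W [172. 128.] [174. 275.] S [247. 184.] [184. 144.]
0.062 0.35 W [174. 102.] [172. 248.] S [258. 195.] [197. 150.]
0.062 0.45 W [176.  77.] [171. 220.] S [267. 206.] [209. 156.]
0.12 0.25 W [163. 128.] [175. 275.] S [249. 182.] [184. 144.]
0.12 0.35 W [164. 102.] [171. 248.] S [260. 192.] [197. 149.]
0.12 0.45 W [166.  78.] [168. 220.] S [270. 202.] [210. 155.]
```

```bash
python3 - <<'E'
from h import *
d=pickle.load(open("c2.pkl","rb"));W,S,D=d["wrist"],d["scene"],d["side"]
s=lambda u,v:(274+(u+.5)/4.444-.5,134+(v+.5)/4.444-.5)
e=lambda u,v:(272+(u-400+.5)/4.444-.5,137+(v+.5)/4.444-.5)
c,r=tri(S,s(141,302),D,e(611,341));h=.062
print("cap",c,r,"pivot",c+.054*np.array([-np.sin(h),np.cos(h),0]))
# lens blob in scene: greenish grey; and edge points of fin plate side face direction (near face back edge/top edge) in side view
def ab(p,t):
    hx=np.array([np.cos(h)*np.cos(t),np.sin(h)*np.cos(t),-np.sin(t)]);hz=np.array([np.cos(h)*np.sin(t),np.sin(h)*np.sin(t),np.cos(t)]);hy=np.array([-np.sin(h),np.cos(h),0])
    return hx,hy,hz
p=np.array([.528,.089,.155])
for t in(.2,.25,.3,.35,.4):
    hx,hy,hz=ab(p,t)
    cs=lambda X:(proj(S,X)-[274,134])*4.444;ce=lambda X:(proj(D,X)-[272,137])*4.444+[400,0]
    th=np.linspace(0,6.28,60)
    rim=np.array([ce(p+.07*hx+.037*(np.cos(a)*hy+np.sin(a)*hz)) for a in th]);bk=np.array([ce(p-.06*hx+.033*(np.cos(a)*hy+np.sin(a)*hz)) for a in th])
    rs=np.array([cs(p+.07*hx+.037*(np.cos(a)*hy+np.sin(a)*hz)) for a in th]);bs=np.array([cs(p-.06*hx+.033*(np.cos(a)*hy+np.sin(a)*hz)) for a in th])
    print(t,"side rim x",rim.min(0).round(),rim.max(0).round(),"back",bk.min(0).round(),bk.max(0).round())
    print("   scene rim",rs.min(0).round(),rs.max(0).round(),"back",bs.min(0).round(),bs.max(0).round())
    print("   side near fin: backtop",ce(p-.022*hx+.082*hz-.007*hy).round(),"fronttop",ce(p+.022*hx+.082*hz-.007*hy).round())
E
```

```text
cap [0.5297 0.0387 0.1548] 0.0005276726673088766 pivot [0.5264 0.0926 0.1548]
0.2 side rim x [674. 196.] [732. 333.] back [452. 219.] [491. 348.]
   scene rim [248. 258.] [315. 364.] back [ 76. 159.] [138. 251.]
   side near fin: backtop [571. 158.] fronttop [653. 153.]
0.25 side rim x [671. 201.] [732. 338.] back [451. 215.] [493. 344.]
   scene rim [246. 263.] [315. 366.] back [ 76. 156.] [139. 247.]
   side near fin: backtop [579. 156.] fronttop [661. 154.]
0.3 side rim x [667. 206.] [732. 343.] back [450. 210.] [496. 339.]
   scene rim [244. 268.] [315. 368.] back [ 76. 154.] [141. 243.]
   side near fin: backtop [587. 154.] fronttop [667. 156.]
0.35 side rim x [663. 211.] [732. 348.] back [450. 205.] [500. 335.]
   scene rim [241. 273.] [314. 370.] back [ 77. 152.] [143. 239.]
   side near fin: backtop [595. 152.] fronttop [674. 158.]
0.4 side rim x [659. 216.] [731. 353.] back [449. 201.] [504. 330.]
   scene rim [238. 277.] [313. 372.] back [ 77. 151.] [145. 235.]
   side near fin: backtop [603. 151.] fronttop [680. 161.]
```

drive_tool([
  {"x": -0.6,"y": 2,"z": 0,"yaw": 0,"jaw": 1},
  {"x": -0.6,"y": 2,"z": 0,"yaw": 0,"jaw": 1},
  {"x": -0.6,"y": 2,"z": 0,"yaw": 0,"jaw": 1},
  {"x": -0.6,"y": 2,"z": 0,"yaw": 0,"jaw": 1},
  {"x": -0.6,"y": 2,"z": 0,"yaw": 0,"jaw": 1},
  {"x": -0.6,"y": 2,"z": 0,"yaw": 0,"jaw": 1},
  {"x": -0.7,"y": 2,"z": 0,"yaw": 6.9,"jaw": 1},
  {"x": 0,"y": 0,"z": 0,"yaw": 6.9,"jaw": 1},
  {"x": 0,"y": 0,"z": 0,"yaw": 0,"jaw": 1},
  {"x": 0,"y": 0,"z": 0,"yaw": 0,"jaw": 1},
])

```text
clock: 9.93
tcp_pos: [0.4909, -0.1118, 0.2961]
eef_rot: [-0.0, 0.996, -0.087, -0.0]
force: [-0.3, 0.1, -0.4]
width: 0.0856
gripper_force: 0.0
```

```bash
python3 - <<'E'
from h import *
from station import ctrl,cams
s=ctrl.sense();go(s,[.489,-.115,.2],-.183)
d={n:cams.camera(n) for n in("wrist","scene","side")};pickle.dump(d,open("c3.pkl","wb"))
L=[]
for n,x0,y0,w,h in(("scene",285,150,70,75),("side",278,160,70,75)):
    L.append(cv2.resize(d[n]["img"][y0:y0+h,x0:x0+w],(392,420),interpolation=cv2.INTER_CUBIC))
W=d["wrist"];u,v=proj(W,[.528,.09,.155]);a,b=proj(W,[.489,-.115,.087]);print(u,v,a,b)
cv2.imwrite("pics/s3.png",np.hstack(L))
cv2.imwrite("pics/w3.png",cv2.resize(W["img"][60:290,0:400],(800,460),interpolation=cv2.INTER_CUBIC))
E
```

```text
tcp [ 0.4909 -0.1118  0.2961] head -0.1746 tz [-0.0001  0.0007 -1.    ] w 0.0856 F [-0.3443  0.0671 -0.4157] g 0.0 t 9.9333
tool shift cm [-0.1331  0.3512  9.6066] yaw deg 0.4818836470365059
120.15072117523276 185.03551312315307 320.4834603894957 173.41111082895134
```

View pics/s3.png

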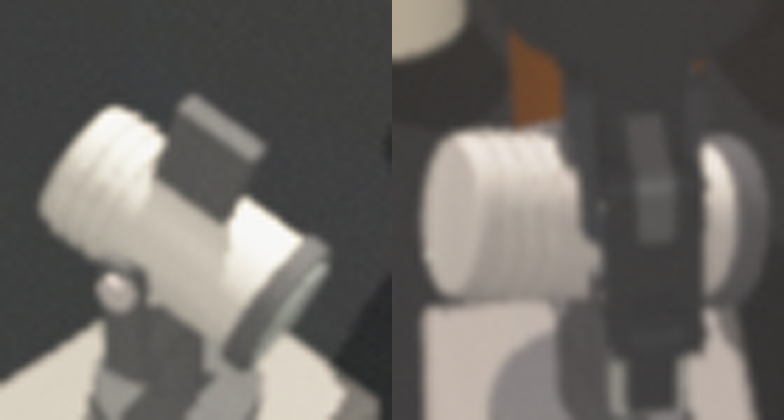

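The scene crop gives the fin's near face at (178,106), (258,162), (155,172) and (235,222), and the pivot cap at (117,291). I'll solve for tilt and heading from these measured corners across the views.

```bash
cat > fit.py <<'E'
from h import *
from scipy.optimize import least_squares
c2=pickle.load(open("c2.pkl","rb"));c3=pickle.load(open("c3.pkl","rb"))
s3=lambda u,v:(285+(u+.5)/5.6-.5,150+(v+.5)/5.6-.5)
w2=lambda u,v:(167+(u+.5)/2.5-.5,99+(v+.5)/2.5-.5)
e2=lambda u,v:(272+(u-400+.5)/4.444-.5,137+(v+.5)/4.444-.5)
x,y,b=.022,.007,.0322
O=[]
for p,X in(((178,106),(-x,-y,.082)),((258,162),(x,-y,.082)),((187,94),(-x,y,.082)),((267,147),(x,y,.082)),((155,172),(-x,-y,b)),((235,222),(x,-y,b)),((117,291),(0,-.054,0))): O.append((0,c3["scene"],s3(*p),X))
for p,X in(((148,120),(x,y,.082)),((187,120),(x,-y,.082)),((187,262),(-x,-y,.082)),((148,260),(-x,y,.082))): O.append((1,c2["wrist"],w2(*p),X))
for p,X in(((582,144),(-x,-y,.082)),((560,230),(-x,-y,b)),((637,232),(x,-y,b)),((611,341),(0,-.054,0))): O.append((2,c2["side"],e2(*p),X))
def res(q,full=False):
    h,t,px,py=q[:4];o=q[4:].reshape(3,2)
    M=Ro.from_euler("ZY",[h,t]).as_matrix()
    r=[proj(c,M@np.array(X)+[px,py,.155])+o[i]-p for i,c,p,X in O]
    return np.array(r) if full else np.r_[np.ravel(r),q[4:]]
for sub in("all","noS","noW","noE"):
    full=O[:]
    k={"noS":0,"noW":1,"noE":2}.get(sub,9);O[:]=[a for a in O if a[0]!=k]
    r=least_squares(res,[.06,.3,.527,.091]+[0]*6);h,t,px,py=r.x[:4]
    print(sub,r.x[:4],"cost",r.cost,"bottle goal heading",np.arctan2(.105-py,.786-px),"tilt",np.arctan2(.095,np.hypot(.105-py,.786-px)))
    if sub=="all":print(res(r.x,True).round(1).tolist())
    O[:]=full
E
python3 fit.py
```

```text
all [0.061  0.3178 0.5259 0.0911] cost 13.702303680041851 bottle goal heading 0.05342777395043685 tilt 0.34969789528695544
[[0.0, -0.1], [-0.4, -0.3], [1.4, -0.8], [0.8, -0.6], [-0.7, 0.0], [-1.7, 0.6], [-0.0, 0.7], [-1.6, -1.1], [1.5, -1.2], [1.5, 0.7], [-1.6, 1.6], [0.9, 1.3], [-0.3, -0.0], [-0.1, -0.0], [-0.2, -0.5]]
noS [0.0694 0.3395 0.5241 0.0909] cost 9.138639818469077 bottle goal heading 0.05383382144098808 tilt 0.3474658004121077
noW [0.0347 0.2924 0.5283 0.093 ] cost 5.3971181347342405 bottle goal heading 0.04649429333355155 tilt 0.3528949643715555
noE [0.0684 0.3354 0.5245 0.0908] cost 11.816207859388507 bottle goal heading 0.05422519540940609 tilt 0.34800097650017103
```

Tilt is about 0.32 against a goal of 0.35, and heading 0.061 against 0.053. That is roughly 9 mm and 2 mm off at the bottle, within tolerance. On to the dial: I'll locate its bar in the wrist view.

```bash
python3 - <<'E'
from h import *
c=pickle.load(open("c3.pkl","rb"))["wrist"];x0,y0=285,125
g=cv2.cvtColor(c["img"],cv2.COLOR_BGR2GRAY)[y0:225,x0:360]
m=(g<60).astype(np.uint8);k,l,st,ce=cv2.connectedComponentsWithStats(m)
for i in range(1,k):
    if st[i,4]>60:print(st[i]+[x0,y0,0,0,0],cv2.minAreaRect(np.argwhere(l==i)[:,::-1].astype(np.float32)))
cv2.imwrite("pics/w3.png",cv2.resize(c["img"][y0:225,x0:360],None,fx=6,fy=6,interpolation=cv2.INTER_CUBIC))
f=lambda X:proj(c,X).round(1)
a=np.array([.983,-.182,0]);o=np.array([.489,-.115,.087]);b=np.array([.182,.983,0])
print([f(o+i*.031*a+j*.007*b) for i,j in((1,1),(1,-1),(-1,-1),(-1,1))])
E
```

```text
[316 147  11  50 396] ((36.0, 46.5), (49.0, 10.0), 90.0)
[285 214  75  11 753] ((37.0, 94.0), (10.0, 74.0), 90.0)
[array([315.1, 148.8]), array([326.5, 148.9]), array([325.6, 196.7]), array([314.8, 196.6])]
```

View pics/w3.png

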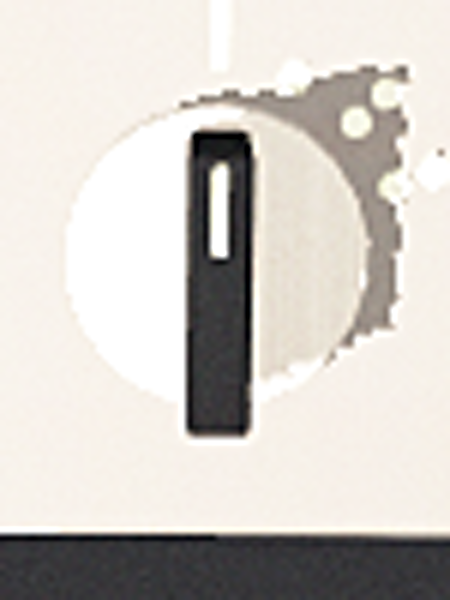

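drive_tool([
  {"x": -0.15,"y": 0.45,"z": 3,"yaw": 0.5,"jaw": 1},
  {"x": 0,"y": 0,"z": 3,"yaw": 0,"jaw": 1},
  {"x": 0,"y": 0,"z": 3,"yaw": 0,"jaw": 1},
  {"x": 0,"y": 0,"z": 3,"yaw": 0,"jaw": 1},
  {"x": 0,"y": 0,"z": 3,"yaw": 0,"jaw": 1},
  {"x": 0,"y": 0,"z": 2,"yaw": 0,"jaw": 1},
  {"x": 0,"y": 0,"z": 0,"yaw": 0,"jaw": 1},
  {"x": 0,"y": 0,"z": 0,"yaw": 0,"jaw": 1},
])

```text
clock: 10.75
tcp_pos: [0.4879, -0.1164, 0.1257]
eef_rot: [-0.0, 0.996, -0.093, -0.001]
force: [-0.1, 0.0, 1.3]
width: 0.0855
gripper_force: 0.0
```

```bash
python3 - <<'E'
from h import *
from station import ctrl
s=ctrl.sense();go(s,[.489,-.116,.056],-.183);print(s["qpos"])
E
```

```text
tcp [ 0.4879 -0.1164  0.1257] head -0.1861 tz [-0.002   0.0009 -1.    ] w 0.0855 F [-0.0519  0.0399  1.2836] g 0.0 t 10.75
tool shift cm [ 0.12   -0.0551  6.9733] yaw deg -0.1786245198158893
[ 0.3627  0.2137 -0.217   1.8385  0.0507  1.0969 -1.6297]
```

The dial's bar is where predicted, at full-image x 316–327, y 147–197, pointer towards +x. Joint 7 is at -1.63 and clockwise turning lowers it, so it would end near its limit. I'll make a half turn the other way first, high above the dial.

drive_tool([
  {"x": 0,"y": 0,"z": 0,"yaw": -6.7,"jaw": 1},
  {"x": 0,"y": 0,"z": 0,"yaw": -6.7,"jaw": 1},
  {"x": 0,"y": 0,"z": 0,"yaw": -6.7,"jaw": 1},
  {"x": 0,"y": 0,"z": 0,"yaw": -6.7,"jaw": 1},
  {"x": 0,"y": 0,"z": 0,"yaw": -6.7,"jaw": 1},
  {"x": 0,"y": 0,"z": 0,"yaw": -6.7,"jaw": 1},
  {"x": 0,"y": 0,"z": 0,"yaw": -6.7,"jaw": 1},
  {"x": 0,"y": 0,"z": 0,"yaw": -6.7,"jaw": 1},
  {"x": 0,"y": 0,"z": 0,"yaw": -6.7,"jaw": 1},
])

```text
clock: 11.5
tcp_pos: [0.4899, -0.1172, 0.1287]
eef_rot: [0.001, 0.907, 0.422, 0.002]
force: [0.1, -0.3, -0.2]
width: 0.0855
gripper_force: 0.0
```

drive_tool([
  {"x": 0,"y": 0,"z": 0,"yaw": -6.7,"jaw": 1},
  {"x": 0,"y": 0,"z": 0,"yaw": -6.7,"jaw": 1},
  {"x": 0,"y": 0,"z": 0,"yaw": -6.7,"jaw": 1},
  {"x": 0,"y": 0,"z": 0,"yaw": -6.7,"jaw": 1},
  {"x": 0,"y": 0,"z": 0,"yaw": -6.7,"jaw": 1},
  {"x": 0,"y": 0,"z": 0,"yaw": -6.7,"jaw": 1},
  {"x": 0,"y": 0,"z": 0,"yaw": -6.7,"jaw": 1},
  {"x": 0,"y": 0,"z": 0,"yaw": -6.7,"jaw": 1},
  {"x": 0,"y": 0,"z": 0,"yaw": -6.7,"jaw": 1},
])

```text
clock: 12.25
tcp_pos: [0.4898, -0.1173, 0.1287]
eef_rot: [0.002, 0.572, 0.82, 0.001]
force: [0.4, -0.2, 0.3]
width: 0.0855
gripper_force: 0.0
```

drive_tool([
  {"x": 0,"y": 0,"z": 0,"yaw": -6.7,"jaw": 1},
  {"x": 0,"y": 0,"z": 0,"yaw": -6.7,"jaw": 1},
  {"x": 0,"y": 0,"z": 0,"yaw": -6.7,"jaw": 1},
  {"x": 0,"y": 0,"z": 0,"yaw": -6.7,"jaw": 1},
  {"x": 0,"y": 0,"z": 0,"yaw": -6.7,"jaw": 1},
  {"x": 0,"y": 0,"z": 0,"yaw": -6.7,"jaw": 1},
  {"x": 0,"y": 0,"z": 0,"yaw": -6.7,"jaw": 1},
  {"x": 0,"y": 0,"z": 0,"yaw": -6,"jaw": 1},
  {"x": 0,"y": 0,"z": 0,"yaw": 0,"jaw": 1},
  {"x": 0,"y": 0,"z": 0,"yaw": 0,"jaw": 1},
])

```text
clock: 13.08
tcp_pos: [0.4894, -0.1174, 0.1279]
eef_rot: [0.001, 0.152, 0.988, -0.0]
force: [0.1, 0.5, 0.7]
width: 0.0859
gripper_force: 0.0
```

```bash
python3 - <<'E'
from h import *
from station import ctrl
s=ctrl.sense();go(s,[.489,-.116,.056],np.pi-.183);print(s["qpos"])
E
```

```text
tcp [ 0.4894 -0.1174  0.1279] head 2.8367 tz [ 0.0027 -0.0009 -1.    ] w 0.0859 F [0.1416 0.4538 0.6768] g 0.0 t 13.0833
tool shift cm [0.0973 0.1218 7.1905] yaw deg -6.983738215720175
[ 0.6809  0.2511 -0.5833  1.8228  0.1541  1.1099  1.3094]
```

Short by 7°; finish the turn and descend.

drive_tool([
  {"x": 0,"y": 0,"z": 0,"yaw": -7,"jaw": 1},
  {"x": 0,"y": 0.1,"z": 0,"yaw": 0,"jaw": 1},
  {"x": 0,"y": 0,"z": 1.8,"yaw": 0,"jaw": 1},
  {"x": 0,"y": 0,"z": 1.8,"yaw": 0,"jaw": 1},
  {"x": 0,"y": 0,"z": 1.8,"yaw": 0,"jaw": 1},
  {"x": 0,"y": 0,"z": 1.6,"yaw": 0,"jaw": 1},
  {"x": 0,"y": 0,"z": 0,"yaw": 0,"jaw": 1},
  {"x": 0,"y": 0,"z": 0,"yaw": 0,"jaw": 1},
])

```text
clock: 13.75
tcp_pos: [0.4882, -0.116, 0.0562]
eef_rot: [-0.001, 0.092, 0.996, 0.0]
force: [0.2, -0.4, 0.8]
width: 0.0857
gripper_force: 0.0
```

```bash
python3 - <<'E'
from h import *
from station import ctrl
s=ctrl.sense();go(s,[.489,-.116,.056],np.pi-.183);print(s["qpos"])
E
```

```text
tcp [ 0.4882 -0.116   0.0562] head 2.9582 tz [-0.0011  0.0006 -1.    ] w 0.0857 F [ 0.2395 -0.4232  0.8462] g 0.0 t 13.75
tool shift cm [-0.0783  0.0131  0.0168] yaw deg -0.02415077149533907
[ 0.6635  0.3462 -0.5781  1.8946  0.2267  0.9668  1.37  ]
```

drive_tool([
  {"x": 0,"y": 0,"z": 0,"yaw": 0,"jaw": 0.6},
  {"x": 0,"y": 0,"z": 0,"yaw": 0,"jaw": 0.4},
  {"x": 0,"y": 0,"z": 0,"yaw": 0,"jaw": 0.3},
  {"x": 0,"y": 0,"z": 0,"yaw": 0,"jaw": 0.2},
  {"x": 0,"y": 0,"z": 0,"yaw": 0,"jaw": 0.1},
  {"x": 0,"y": 0,"z": 0,"yaw": 0,"jaw": 0},
  {"x": 0,"y": 0,"z": 0,"yaw": 0,"jaw": 0},
  {"x": 0,"y": 0,"z": 0,"yaw": 0,"jaw": 0},
  {"x": 0,"y": 0,"z": 0,"yaw": 0,"jaw": 0},
], squeeze=90)

```text
clock: 14.5
tcp_pos: [0.4886, -0.116, 0.0567]
eef_rot: [0.0, 0.09, 0.996, 0.0]
force: [-2.1, 2.7, 5.7]
width: 0.0127
gripper_force: 87.9
```

```bash
python3 - <<'E'
from h import *
from station import ctrl
s=ctrl.sense();go(s,[.489,-.116,.056],np.pi-.183);print(s["wrist_torque"])
E
```

```text
tcp [ 0.4886 -0.116   0.0567] head 2.9615 tz [ 0.0004  0.     -1.    ] w 0.0127 F [-2.0677  2.6726  5.6675] g 87.8844702243805 t 14.5
tool shift cm [-0.0351  0.011   0.0651] yaw deg 0.1671469351740677
[ 0.1969  0.4148 -0.1039]
```

drive_tool([
  {"x": 0,"y": 0,"z": 0,"yaw": 4.3,"jaw": 0},
  {"x": 0,"y": 0,"z": 0,"yaw": 4.3,"jaw": 0},
  {"x": 0,"y": 0,"z": 0,"yaw": 4.3,"jaw": 0},
  {"x": 0,"y": 0,"z": 0,"yaw": 4.3,"jaw": 0},
  {"x": 0,"y": 0,"z": 0,"yaw": 4.3,"jaw": 0},
  {"x": 0,"y": 0,"z": 0,"yaw": 4.3,"jaw": 0},
  {"x": 0,"y": 0,"z": 0,"yaw": 4.3,"jaw": 0},
  {"x": 0,"y": 0,"z": 0,"yaw": 4.3,"jaw": 0},
  {"x": 0,"y": 0,"z": 0,"yaw": 0,"jaw": 0},
])

```text
clock: 15.25
tcp_pos: [0.4883, -0.1167, 0.0567]
eef_rot: [0.0, 0.383, 0.924, -0.0]
force: [-3.3, -0.2, 6.1]
width: 0.0128
gripper_force: 88.2
```

```bash
python3 - <<'E'
from h import *
from station import ctrl
s=ctrl.sense();go(s,[.489,-.116,.056],2.9615-1.2);print(s["wrist_torque"],s["qpos"])
E
```

```text
tcp [ 0.4883 -0.1167  0.0567] head 2.356 tz [-0.0001 -0.0008 -1.    ] w 0.0128 F [-3.3324 -0.2109  6.1471] g 88.17133784294128 t 15.25
tool shift cm [-0.0031  0.1002  0.0653] yaw deg 34.06350302199375
[-0.1704  0.7142  0.1085] [ 0.5758  0.3265 -0.472   1.8984  0.1803  0.958   0.8062]
```

drive_tool([
  {"x": 0,"y": 0,"z": 0,"yaw": 4.3,"jaw": 0},
  {"x": 0,"y": 0,"z": 0,"yaw": 4.3,"jaw": 0},
  {"x": 0,"y": 0,"z": 0,"yaw": 4.3,"jaw": 0},
  {"x": 0,"y": 0,"z": 0,"yaw": 4.3,"jaw": 0},
  {"x": 0,"y": 0,"z": 0,"yaw": 4.3,"jaw": 0},
  {"x": 0,"y": 0,"z": 0,"yaw": 4.3,"jaw": 0},
  {"x": 0,"y": 0,"z": 0,"yaw": 4.3,"jaw": 0},
  {"x": 0,"y": 0,"z": 0,"yaw": 4.3,"jaw": 0},
  {"x": 0,"y": 0,"z": 0,"yaw": 0,"jaw": 0},
  {"x": 0,"y": 0,"z": 0,"yaw": 0,"jaw": 0},
])

```text
clock: 16.08
tcp_pos: [0.4876, -0.117, 0.0566]
eef_rot: [-0.0, 0.637, 0.771, -0.001]
force: [-5.5, -2.2, 8.9]
width: 0.0126
gripper_force: 88.7
```

```bash
python3 - <<'E'
from h import *
from station import ctrl,cams
s=ctrl.sense();go(s,[.489,-.116,.056],2.9615-1.2);print(s["wrist_torque"],s["qpos"])
d={n:cams.camera(n) for n in("wrist","scene","side")};pickle.dump(d,open("c4.pkl","wb"))
c0=pickle.load(open("c0.pkl","rb"));c3=pickle.load(open("c3.pkl","rb"))
# bottle / lamp unchanged? image differences
for n,(x0,y0,x1,y1),r in(("scene",(380,212,420,280),c0),("scene",(288,165,345,218),c3)):
    print(n,cv2.absdiff(d[n]["img"],r[n]["img"])[y0:y1,x0:x1].mean())
# white pointer line / dark bar in wrist view, in the fixed deck: dial bar bounding
c=d["wrist"];print(proj(c,[.4886,-.116,.087]),proj(c,[.4886+.03*np.cos(-1.383),-.116+.03*np.sin(-1.383),.087]))
E
```

```text
tcp [ 0.4876 -0.117   0.0566] head 1.7597 tz [-0.0013 -0.0011 -1.    ] w 0.0126 F [-5.4701 -2.2296  8.8862] g 88.6525011062622 t 16.0833
tool shift cm [0.0758 0.1543 0.0611] yaw deg -0.10298622231423996
[-0.2575  1.316   0.1456] [ 0.4913  0.3125 -0.3716  1.9025  0.139   0.9525  0.2441]
scene 5.877083333333333
scene 7.821582257530619
[319.4119 283.7162] [319.1598 335.8002]
```

No pictures are left to view, so I'll check numerically: the pointer line's angle (side and scene views), and that the lamp and bottle haven't shifted.

```bash
python3 - <<'E'
from h import *
d=pickle.load(open("c4.pkl","rb"));c0=pickle.load(open("c0.pkl","rb"));c3=pickle.load(open("c3.pkl","rb"))
G=lambda c:cv2.cvtColor(c["img"],cv2.COLOR_BGR2GRAY).astype(np.float32)
for k,n,(x0,y0,x1,y1),r in(("bottle","scene",(372,205,428,288),c0),("bottle3","scene",(372,205,428,288),c3),("lamp","scene",(285,160,348,220),c3),("jar","scene",(335,268,378,324),c0),("big","scene",(350,120,395,212),c0)):
    A,B=G(d[n])[y0:y1,x0:x1],G(r[n])[y0:y1,x0:x1]
    E=lambda I:cv2.magnitude(cv2.Sobel(I,5,1,0),cv2.Sobel(I,5,0,1))
    print(k,cv2.phaseCorrelate(E(B),E(A)),A.mean()-B.mean())
o=np.array([.489,-.116,.087])
for n in("side","scene"):
    c=d[n];g=G(c);ref=G(c0[n])
    h=-.183;print(n,"rest pos grey ref",[int(cv2.getRectSubPix(ref,(1,1),tuple(map(float,proj(c,o+r*np.array([np.cos(h),np.sin(h),0])))))[0,0]) for r in(.0,.01,.014,.018,.022,.026,.03)])
    for a in(.8,1.0,1.1,1.2,1.3,1.4):
        h=-.183-a
        print(n,a,[int(cv2.getRectSubPix(g,(1,1),tuple(map(float,proj(c,o+r*np.array([np.cos(h),np.sin(h),0])))))[0,0]) for r in(.0,.01,.014,.018,.022,.026,.03)])
    for a in(.0,1.2): print(proj(c,o+.02*np.array([np.cos(-.183-a),np.sin(-.183-a),0])))
u,v=proj(d["side"],o+.02*np.array([np.cos(-1.383),np.sin(-1.383),0])).astype(int);print(u,v);print(G(d["side"])[v-10:v+12,u-12:u+12].astype(int))
E
```

```text
bottle ((0.003025099863180003, -0.003076320111894404), 0.9910113008817037) -5.6570587
bottle3 ((-0.011748392682907394, -0.02239448762184537), 0.9990149117399145) -5.6170425
lamp ((0.018917893287039078, 0.05160397043334797), 0.9964708308378856) -7.3804245
jar ((0.5245317090308212, 0.042210090682633705), 0.9805720542095325) -6.27034
big ((0.46869318536063176, 0.03618610830237401), 0.9675279043338917) -6.273918
side rest pos grey ref [75, 151, 194, 207, 206, 192, 136]
side 0.8 [70, 88, 89, 121, 124, 225, 238]
side 1.0 [70, 138, 127, 103, 107, 153, 201]
side 1.1 [70, 170, 178, 158, 143, 105, 98]
side 1.2 [70, 185, 209, 206, 188, 128, 73]
side 1.3 [70, 178, 214, 206, 176, 118, 73]
side 1.4 [70, 157, 169, 148, 115, 75, 61]
[330.2578 290.3831]
[325.0095 298.5929]
scene rest pos grey ref [63, 207, 232, 232, 229, 200, 105]
scene 0.8 [53, 82, 82, 64, 49, 39, 38]
scene 1.0 [53, 103, 146, 136, 102, 73, 46]
scene 1.1 [53, 119, 178, 191, 173, 119, 68]
scene 1.2 [53, 127, 202, 216, 198, 137, 81]
scene 1.3 [53, 123, 188, 199, 173, 132, 115]
scene 1.4 [53, 115, 161, 152, 124, 171, 203]
[261.6932 252.
[... 1556 characters left out ...]
55 105 107 125 134 127  90  65  58  58  60  65  72  66  61  84 141
  197 228 237 238 238 232]
 [235 197 155 148 139 135 123  88  63  58  59  60  59  60  59  59  78 122
  161 204 232 238 238 231]
 [239 228 195 167 146 137 114  80  62  59  58  58  58  58  58  59  79 119
  147 183 228 238 238 230]
 [241 237 219 177 151 141 116  82  64  59  58  58  58  59  58  59  78 119
  146 175 223 236 237 227]
 [241 237 214 170 154 148 134 106  75  60  59  59  59  59  59  60  79 118
  145 163 203 230 234 214]
 [241 236 199 160 153 152 146 129  92  65  58  58  59  58  59  60  79 120
  145 155 180 220 224 190]
 [241 232 190 157 152 152 151 142 111  76  61  59  58  58  59  59  78 118
  145 153 164 187 188 156]]
```

In both views the pointer line peaks at about 1.2 rad. The lamp and bottle haven't moved, and the grip holds at 88 N. Handing in.

```bash
python3 -c "
from station import order
print(order.close_job())"
```

```text
the job is handed in; nothing more can be done
None
```

I aimed the lamp at the small amber bottle and let go of it, then turned the dial to the third click (about 1.2 rad) and handed the job in with the gripper still holding it. By my measurements the beam is about 2 mm off sideways and 9 mm off vertically at the bottle; the hand-in returned no verdict.

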